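# Tighten the dust separator's cover crisscross

### The job

Tighten the four black wing screws that hold the round cover of the dust separator, clockwise, in two passes and crisscross (after the first screw, always do the one opposite it before its neighbours). In the first pass turn each screw gently until you feel it bite and then only about 15 degrees further; once all four bite, give each one a further eighth of a turn (45 degrees) in the second pass, again crisscross, and no more, so that the cover is not warped. Do not lean on the cover, leave everything else on the bench where it is, and let go at the end.

Things in the scene. Friction and masses are not known exactly. Their poses are not given: they have to be found in the camera images.
- separator: round blue dust-separator head bolted to the table (260 mm foot, a grey port stub at its +x side reaching 148 mm from the axis). Fixed, but differently placed each time. Origin: centre of its underside; z up
- cover: round aluminium cover, 236 mm across, on the separator, with a small amber sight glass in the middle. Fixed. Origin: centre of its flat upper face, 62 mm above the table; z up. Wing screws 1 to 4 at (-60,+60), (+60,+60), (+60,-60), (-60,-60) mm in its x, y: 1 is opposite 3, and 2 is opposite 4
- wing_1: black wing screw 1 (near-left if the cover is unturned). Origin on its upright axis, 13 mm above the cover face; z up. A bar 46 mm long (x), 14 mm thick (y), from 5 to 35 mm above the origin, on a 27 mm disc. Tightens clockwise from above and stays where left. At first it turns freely (0.02 N m) through a hidden play of 0.1 to 0.8 rad, then bites: about 0.7 N m to turn it on, of which 0.2 or more stays on when you pause
- cup_1_top (a point): top centre of the brass spring cup (32 mm wide) under wing screw 1: 9 mm above the cover face while the screw is loose; the screw presses it down, 3 mm per rad of turn, once it bites
- wing_2: black wing screw 2 (far-left if the cover is unturned). Origin on its upright axis, 13 mm above the cover face; z up. A bar 46 mm long (x), 14 mm thick (y), from 5 to 35 mm above the origin, on a 27 mm disc. Tightens clockwise from above and stays where left. At first it turns freely (0.02 N m) through a hidden play of 0.1 to 0.8 rad, then bites: about 0.7 N m to turn it on, of which 0.2 or more stays on when you pause
- cup_2_top (a point): top centre of the brass spring cup (32 mm wide) under wing screw 2: 9 mm above the cover face while the screw is loose; the screw presses it down, 3 mm per rad of turn, once it bites
- wing_3: black wing screw 3 (far-right if the cover is unturned). Origin on its upright axis, 13 mm above the cover face; z up. A bar 46 mm long (x), 14 mm thick (y), from 5 to 35 mm above the origin, on a 27 mm disc. Tightens clockwise from above and stays where left. At first it turns freely (0.02 N m) through a hidden play of 0.1 to 0.8 rad, then bites: about 0.7 N m to turn it on, of which 0.2 or more stays on when you pause
- cup_3_top (a point): top centre of the brass spring cup (32 mm wide) under wing screw 3: 9 mm above the cover face while the screw is loose; the screw presses it down, 3 mm per rad of turn, once it bites
- wing_4: black wing screw 4 (near-right if the cover is unturned). Origin on its upright axis, 13 mm above the cover face; z up. A bar 46 mm long (x), 14 mm thick (y), from 5 to 35 mm above the origin, on a 27 mm disc. Tightens clockwise from above and stays where left. At first it turns freely (0.02 N m) through a hidden play of 0.1 to 0.8 rad, then bites: about 0.7 N m to turn it on, of which 0.2 or more stays on when you pause
- cup_4_top (a point): top centre of the brass spring cup (32 mm wide) under wing screw 4: 9 mm above the cover face while the screw is loose; the screw presses it down, 3 mm per rad of turn, once it bites
- spare_wing: a spare black wing screw head, 46 mm long and 35 mm high, standing on the table beside the separator; leave it. Origin: centre of its underside
- gasket_ring: a flat black rubber ring, 68 mm across and 5 mm thick, on the table near the separator; leave it. Origin: centre of its underside
- offcut_a: a wood offcut 110 x 45 x 18 mm; leave it. Origin: centre of its underside
- offcut_b: a wood offcut 70 x 70 x 24 mm; leave it. Origin: centre of its underside
- tape_measure: a yellow tape measure 62 mm high; leave it. Origin: centre of its underside
- screw_jar: a glass jar with a red cap, 60 mm wide and 80 mm high; leave it. Origin: centre of its underside
- screwdriver: a red-handled screwdriver lying flat; leave it

How it is judged:
By the outcome, as a careful person would: the job done as asked, in the order asked, and still so for the second after the job is handed in, with the robot touching nothing.
It also fails if it takes over 72 s, if anything falls off the work surface, if the arm or the gripper's body presses on something with over 40 N, if the wrist force passes 120 N, or if a joint passes its speed limit or range.

### The arm

A 6-joint arm with a two-finger parallel gripper is mounted at the origin on the work surface. World frame = base frame: x ahead of the robot, y to its left, z up, the work surface at z = 0. Lengths are in m, angles in rad, forces in N, time in s.
With the tool pointing down it reaches from about 0.35 to 0.775 m from the base axis. Payload 7.3 kg.
Tool frame: the origin (TCP) lies at the centre of the arm's flange, where the gripper is bolted on; the fingertips stand 178 mm ahead of it and the grasp point (between the pads) lies 159 mm ahead of it; z points along the fingers, y is the line along which they close (so a half turn about z gives the same grasp; the last joint's range is limited). The gripper opens to 92 mm and grips with 3 to 60 N. Pads are 19 mm wide; open, the fingers measure 130 mm over their backs; the gripper's body (75 mm by 190 mm) begins 47 mm behind the grasp point.
Start: joints at [1.076, 0.342, 1.524, -0, 1.275, -0.146], TCP at [0.179, 0.493, 0.405] pointing down, gripper open.
Joint ranges: [-2.53, 2.53], [-0.77, 2.02], [0.04, 2.7], [-1, 4.14], [0.28, 2.66], [-3.11, 3.11]. Speed limits (rad/s): [2.57, 2.57, 3.14, 3.14, 3.14, 3.14].

### API

Orientations are given as [roll, pitch, yaw] about the fixed x, y, z axes, in that order (R = Rz(yaw) Ry(pitch) Rx(roll)).
In Python, from cell import telemetry, vision, ticket gives the robot as it stands.
- The arm moves only by the shell command python3 -m crank 'ROWS' [FORCE]. ROWS is JSON, a list of rows, each a list of 5 numbers: the gripper command: -1 is shut, 1 is fully open, values between are in proportion, then the shift along the tool's x, y, z in mm, then the turn about the tool's z in rad. In form: [[fingers, dx, dy, dz, roll], ...]. A call has 1 to 12 rows; each row is the pose to reach, as a shift and turn from the pose commanded when the call began, along the tool's axes at that moment; what a row does not reach only later rows make up. A row lasts 1/12 s, in which the tool goes at most 41.7 mm and 7.16 degrees, less where a joint would pass 70% of its speed; a pose out of reach is approached as far as the arm can. A call with a gripper value outside its range is refused whole. The fingers move at their own pace and stop on an object; FORCE is the grip in N (left out, the last holds). Time passes only in rows, so rows that repeat a pose let the fingers close. It gives the time, the measured TCP pose, the force, the opening and the grip force at its end, in the units of the state.
- telemetry.observe(): the state, without advancing time (a new reading comes with each control period).
- vision.read_camera(name): name is "scene" or "top"; returns (picture, depth): 400x640x3 uint8, red, green, blue; 400x640 float32, m along the optical axis (not along the pixel's ray), 0 where there is no reading.
- vision.get_calibration(name): a dict with "camera_matrix" (3x3 intrinsics, pixels), "rvec" (rotation vector, rad) and "tvec" (3), from world to camera coordinates, as OpenCV has them. Camera axes: x right, y down, z forward; pixel columns grow to the right and rows downward; lengths in m; the calibration is good to about 2 mm. A picture is of the moment at which its call begins. get_calibration takes no time and is no camera call.
- ticket.hand_in(): hands the job in; it is judged then, once.
The state is a dict: "time": time; "qpos": joint angles; "qvel": joint speeds; "joint_efforts": joint torques, N m; "tool_pos": TCP position; "tool_rot": TCP orientation; "contact_force": force on the tool from outside, world axes, zero at the start; "torque": the same for the moment, N m; "opening": finger opening in m; "grip_force": force on a finger pad.
Only numpy, scipy, OpenCV 4.12 (cv2) and the standard library are available. Lean on these libraries where they do the work, as an engineer would, in place of code of your own. Each camera call takes 0.05 s, during which the arm holds its last target. There are 200 camera calls.

## Working session

There is one attempt and no reset: what is moved stays moved. The work goes in short steps, Python scripts to look and compute and a shell command to move; the robot and the scene stay as the last step left them, time stands still between calls to the robot, and variables do not carry over. Pictures are saved under pics/ and viewed, at most 10 in all, crops included, and the job is handed in when it is done.

```bash
mkdir -p pics; ls
python3 - <<'E'
from cell import telemetry, vision
import cv2,numpy as np
for n in("scene","top"):
    p,d=vision.read_camera(n); cv2.imwrite(f"pics/{n}0.png",p[:,:,::-1]); np.savez(f"{n}0.npz",p=p,d=d)
    c=vision.get_calibration(n); print(n,c)
print(telemetry.observe())
E
```

```text
pics
scene {'camera_matrix': array([[373.90458122,   0.        , 317.40949036],
       [  0.        , 373.90458122, 197.02115347],
       [  0.        ,   0.        ,   1.        ]]), 'rvec': array([ 2.25721726,  0.79637663, -0.30874558]), 'tvec': array([-0.40499305, -0.16849304,  1.25666888])}
top {'camera_matrix': array([[425.56779219,   0.        , 318.1877047 ],
       [  0.        , 425.56779219, 204.76192266],
       [  0.        ,   0.        ,   1.        ]]), 'rvec': array([ 2.09938297, -2.1594804 ,  0.20882083]), 'tvec': array([0.00329209, 0.53491798, 1.24671699])}
{'time': 0.1, 'qpos': array([ 1.07598484e+00,  3.42596886e-01,  1.52491483e+00, -1.34090942e-05,
        1.27539593e+00, -1.46020463e-01]), 'qvel': array([-0.00105297,  0.0004568 , -0.00326691, -0.00097395,  0.00069181,
        0.00039375]), 'joint_efforts': array([ 6.30048999e-04, -4.32005739e+01, -2.44693226e+01,  7.18317926e-02,
        5.26710448e-02, -5.35054198e-05]), 'tool_pos': array([0.17935448, 0.49327749, 0.40414578]), 'tool_rot': array([-3.14028979e+00, -1.78646855e-04,  2.79280543e+00]), 'contact_force': array([ 0.77563957, -0.71115696, -0.06045115]), 'torque': array([-0.0302844 , -0.03781394,  0.00607509]), 'grip_force': 0.0, 'opening': 0.0917770953967514}
```

View pics/top0.png

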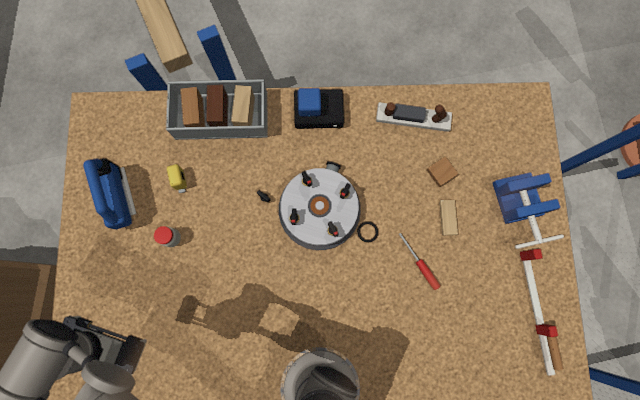

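View pics/scene0.png

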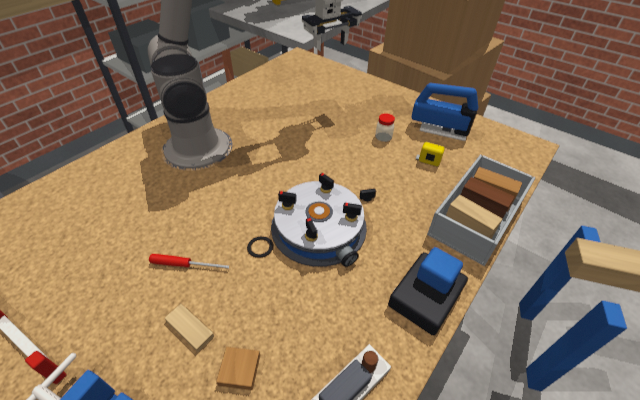

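The top view shows the cover around (320,205). Wings are at about (307,179), (347,191), (333,229) and (294,216), the port stub is at (333,167), and the spare wing is at (264,196). Next I'll measure the wings.

```bash
cat > h.py <<'E'
import numpy as np,cv2
from cell import vision
def cam(n):
    c=vision.get_calibration(n);R=cv2.Rodrigues(c["rvec"])[0];return c["camera_matrix"],R,c["tvec"].ravel()
def ray(n,uv,z):
    K,R,t=cam(n);uv=np.atleast_2d(uv).astype(float)
    d=np.c_[uv,np.ones(len(uv))]@np.linalg.inv(K).T@R; o=-R.T@t
    return o+d*((z-o[2])/d[:,2])[:,None]
def proj(n,P):
    K,R,t=cam(n);return cv2.projectPoints(np.float64(P).reshape(-1,3),cv2.Rodrigues(R)[0],t,K,None)[0].reshape(-1,2)
E
python3 - <<'E'
from h import *
for n in("top","scene"):
    f=np.load(n+"0.npz");p,d=f["p"],f["d"];K,R,t=cam(n)
    v,u=np.mgrid[:400,:640];X=np.stack([(u-K[0,2])*d/K[0,0],(v-K[1,2])*d/K[1,1],d],-1);W=(X-t)@R
    g=p.max(2)
    cov=(abs(W[...,2]-.062)<.004)&(d>0)&(np.hypot(W[...,0]-.5,W[...,1])<.35)
    w=(W[...,2]>.085)&(W[...,2]<.125)&(d>0)
    k,l,s,c=cv2.connectedComponentsWithStats(cov.astype(np.uint8));i=1+s[1:,4].argmax();m=l==i
    print(n,"cover",s[i],W[m].mean(0)); C=W[m].mean(0)
    e=cv2.minEnclosingCircle(np.argwhere(m)[:,::-1].astype(np.float32));print(e,ray(n,e[0],.062))
    w&=np.hypot(W[...,0]-C[0],W[...,1]-C[1])<.125
    k,l,s,c=cv2.connectedComponentsWithStats(w.astype(np.uint8))
    for j in range(1,k):
        if s[j,4]<8: continue
        P=W[l==j];q=P[:,:2]-P[:,:2].mean(0);U,S,V=np.linalg.svd(q);a=np.degrees(np.arctan2(V[0,1],V[0,0]))
        print(s[j,4],c[j].round(1),P.mean(0).round(4),P[:,2].max().round(3),"ang",a.round(1)%180,S[:2])
    am=(p[...,0]>1.4*p[...,2].astype(float))&(np.hypot(W[...,0]-C[0],W[...,1]-C[1])<.03);print("amber",ray(n,np.argwhere(am)[:,::-1].mean(0),.064))
    x,y=map(int,e[0]);cr=p[y-60:y+60,x-60:x+60]
    cv2.imwrite(f"pics/{n}c.png",cv2.resize(cr,(580,580),interpolation=cv2.INTER_CUBIC)[:,:,::-1])
E
cd pics; python3 -c "
import cv2,numpy as np
cv2.imwrite('cc.png',np.hstack([cv2.resize(cv2.imread(n+'c.png'),(400,400)) for n in('top','scene')]))"
```

```text
top cover [ 281  168   78   77 3417] [ 0.52839748 -0.01554518  0.06148907]
((319.5254211425781, 205.67796325683594), 38.891387939453125) [[ 0.52955116 -0.0155811   0.062     ]]
87 [306.5 177.9] [0.6057 0.021  0.1061] 0.115 ang 26.30000000000001 [0.1281798  0.03920486]
85 [345.  190.1] [ 0.5656 -0.091   0.1065] 0.115 ang 150.1 [0.12768294 0.03984166]
85 [293.7 215.9] [0.4933 0.0608 0.1071] 0.114 ang 174.2 [0.12708172 0.03833078]
87 [332.9 228.4] [ 0.4537 -0.0513  0.1068] 0.114 ang 24.69999999999999 [0.12601146 0.04037456]
amber [[ 0.52970867 -0.014897    0.064     ]]
scene cover [ 274  182   90   68 3747] [ 0.54044445 -0.02422526  0.06084767]
((318.60113525390625, 214.5), 44.73832702636719) [[ 0.53912494 -0.02207364  0.062     ]]
145 [326.  180.3] [0.4996 0.0588 0.1011] 0.112 ang 177.6 [0.16865299 0.04970208]
170 [287. 197.] [ 0.4599 -0.0535  0.1007] 0.111 ang 26.8 [0.17425158 0.04811606]
185 [351.8 208.4] [0.6117 0.0189 0.1008] 0.111 ang 27.8 [0.18009095 0.05397008]
148 [311.  227.7] [ 0.5732 -0.0946  0.1029] 0.112 ang 151.5 [0.17159376 0.05203924]
amber [[ 0.53807892 -0.01990118  0.064     ]]
```

View pics/cc.png

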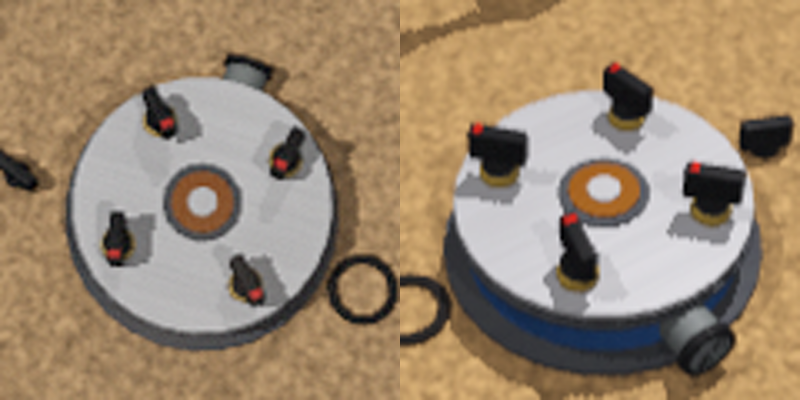

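The crop shows the wings, each with a red mark at one end, with bar angles of about 175, 27, 151 and 25°. The cover yaw is about -19.5°, so wing 1 is near-left. The two cameras disagree by about 8 mm, so I'll hover over wing 1 and calibrate against the gripper.

```bash
cat > go.py <<'E'
# usage: go.py x y ztcp yawdeg -> tool-axes shift
import sys,numpy as np
from cell import telemetry
s=telemetry.observe();p=s["tool_pos"];w=s["tool_rot"][2]
x,y,z,a=map(float,sys.argv[1:5]);d=np.array([x,y,z])-p
r=w-np.radians(a);r=(r+np.pi/2)%np.pi-np.pi/2 if len(sys.argv)<6 else (r+np.pi)%(2*np.pi)-np.pi
print("shift mm",np.round(1e3*np.array([d[0]*np.cos(w)+d[1]*np.sin(w),d[0]*np.sin(w)-d[1]*np.cos(w),-d[2]]),1),"roll",round(r,4),"| t",round(s["time"],2),"pos",p.round(4),"yaw",np.degrees(w).round(2),"F",s["contact_force"].round(1),"T",s["torque"].round(3),"open",round(s["opening"],4),"grip",round(s["grip_force"],1),"q6",s["qpos"][5].round(2))
E
python3 -m crank '[[0,-223,-149,42,-0.13],[0,-223,-149,42,-0.13],[0,-223,-149,42,-0.13],[0,-223,-149,42,-0.13],[0,-223,-149,42,-0.13],[0,-446,-299,85,-0.261],[0,-446,-299,85,-0.261],[0,-446,-299,85,-0.261],[0,-446,-299,85,-0.261],[0,-446,-299,85,-0.261],[0,-446,-299,85,-0.261],[0,-446,-299,85,-0.261]]' 20
python3 -m crank '[[0,0,0,0,0]]'
python3 go.py .4965 .06 .32 175
```

```text
time: 1.1
tool_pos: [0.4658, 0.1009, 0.3277]
tool_rot: [3.141, -0.0, 3.054]
contact_force: [0.5, 0.5, -0.2]
opening: 0.0459
grip_force: 0.0
time: 1.18
tool_pos: [0.4683, 0.0979, 0.327]
tool_rot: [-3.14, 0.001, 3.048]
contact_force: [-0.4, -0.1, 0.4]
opening: 0.0455
grip_force: 0.0
shift mm [-31.6 -35.1   7. ] roll -0.006 | t 1.18 pos [0.4683 0.0979 0.327 ] yaw 174.65 F [-0.4 -0.1  0.4] T [0.019 0.027 0.026] open 0.0455 grip 0.0 q6 -1.43
```

```bash
python3 -m crank '[[0,-32,-35,7,0],[0,-32,-35,7,0],[0,-32,-35,7,0],[0,-32,-35,7,0]]'
python3 go.py .4965 .06 .32 175
python3 - <<'E'
from h import *
from cell import telemetry
s=telemetry.observe();p=s["tool_pos"];w=s["tool_rot"][2];o=s["opening"]/2
y=np.array([np.sin(w),-np.cos(w)])
out=[]
for n in("top","scene"):
    im,d=vision.read_camera(n);np.savez(n+"1.npz",p=im,d=d)
    T=[np.r_[p[:2]+k*o*y,p[2]-.178] for k in(1,-1)];uv=proj(n,T);print(n,uv.round(1))
    W=[[.4965,.06,.110]];c=uv.mean(0).astype(int)
    cr=im[c[1]-40:c[1]+40,c[0]-40:c[0]+40];cr=cv2.resize(cr,(400,400),interpolation=cv2.INTER_CUBIC).copy()
    for q in uv: cv2.circle(cr,tuple(((q-c+40.5)*5).astype(int)),4,(0,255,0),1)
    out.append(cr)
cv2.imwrite("pics/hov.png",np.hstack(out)[:,:,::-1])
E
```

```text
time: 1.52
tool_pos: [0.4935, 0.0655, 0.3208]
tool_rot: [3.141, -0.002, 3.053]
contact_force: [-0.6, 0.3, 0.1]
opening: 0.0461
grip_force: 0.0
shift mm [-3.5 -5.2  0.8] roll -0.0015 | t 1.52 pos [0.4935 0.0655 0.3208] yaw 174.92 F [-0.6  0.3  0.1] T [-0.003 -0.049 -0.014] open 0.0461 grip 0.0 q6 -1.5
top [[283.2 213.4]
 [299.6 214.4]]
scene [[332.1 162.2]
 [320.1 170.5]]
```

View pics/hov.png

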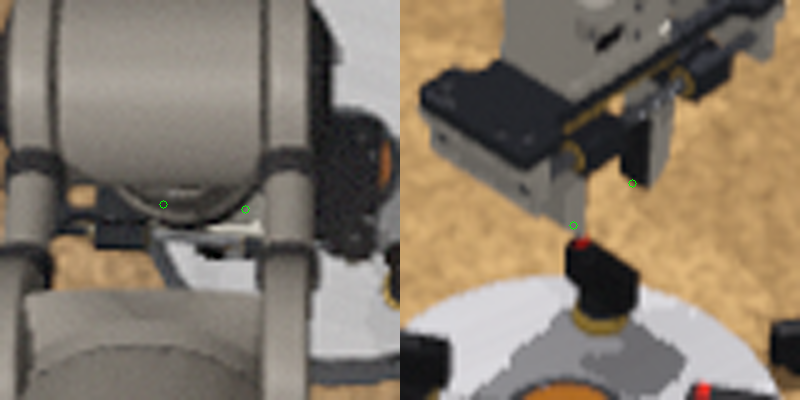

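In the scene view the fingers straddle wing 1's line, at about (585,240) in the right-hand crop. The projected tips sit 1–2 px above the real ones, so the scene camera's x reads high. I'll trust the top camera more, descend, and close gently to centre by force.

```bash
python3 -m crank '[[0,1,0,0,0],[0,1,0,0,0],[0,1,0,0,0]]' 4
python3 go.py .495 .06 .264 175
python3 -m crank '[[0,1,0,20,0],[0,1,0,40,0],[0,1,0,56,0],[0,1,0,56,0],[0,1,0,56,0]]' 4
python3 go.py .495 .06 .264 175
python3 -m crank '[[-0.4,0,0,0,0],[-0.4,0,0,0,0],[-0.4,0,0,0,0],[-0.4,0,0,0,0]]' 4
python3 go.py .495 .06 .264 175
```

```text
time: 1.87
tool_pos: [0.4925, 0.0661, 0.3215]
tool_rot: [3.141, 0.0, 3.055]
contact_force: [1.0, 0.2, 0.4]
opening: 0.0462
grip_force: 0.0
shift mm [-3.  -5.8 57.5] roll 0.0007 | t 1.87 pos [0.4925 0.0661 0.3215] yaw 175.04 F [1.  0.2 0.4] T [-0.024 -0.006 -0.018] open 0.0462 grip 0.0 q6 -1.51
time: 2.28
tool_pos: [0.4917, 0.0657, 0.265]
tool_rot: [3.142, -0.001, 3.054]
contact_force: [0.3, -0.0, -0.2]
opening: 0.0463
grip_force: 0.0
shift mm [-3.7 -5.4  1. ] roll -0.0002 | t 2.28 pos [0.4917 0.0657 0.265 ] yaw 174.99 F [ 0.3 -0.  -0.2] T [ 0.05  -0.064  0.004] open 0.0463 grip 0.0 q6 -1.51
time: 2.62
tool_pos: [0.4921, 0.0655, 0.266]
tool_rot: [3.141, 0.002, 3.054]
contact_force: [0.4, -0.2, 0.7]
opening: 0.0282
grip_force: 0.0
shift mm [-3.4 -5.2  2. ] roll -0.0005 | t 2.62 pos [0.4921 0.0655 0.266 ] yaw 174.97 F [ 0.4 -0.2  0.7] T [ 0.007 -0.027  0.032] open 0.0282 grip 0.0 q6 -1.51
```

```bash
python3 -m crank '[[-0.4,-3.5,-5.3,1,0],[-0.4,-3.5,-5.3,1,0],[-0.4,-3.5,-5.3,1,0]]' 4
python3 go.py .495 .06 .264 175
python3 -m crank '[[-0.55,0,0,0,0],[-0.55,0,0,0,0]]' 4
python3 go.py .495 .06 .264 175
python3 -m crank '[[-0.8,0,0,0,0],[-0.8,0,0,0,0],[-0.8,0,0,0,0]]' 4
python3 go.py .495 .06 .264 175
```

```text
time: 2.87
tool_pos: [0.4951, 0.0595, 0.2642]
tool_rot: [3.142, 0.0, 3.053]
contact_force: [0.5, 0.3, -0.2]
opening: 0.0273
grip_force: 0.0
shift mm [0.2 0.5 0.2] roll -0.0011 | t 2.87 pos [0.4951 0.0595 0.2642] yaw 174.93 F [ 0.5  0.3 -0.2] T [0.038 0.016 0.019] open 0.0273 grip 0.0 q6 -1.52
time: 3.03
tool_pos: [0.4949, 0.0598, 0.2641]
tool_rot: [3.141, -0.0, 3.054]
contact_force: [-0.5, 1.2, 0.6]
opening: 0.0214
grip_force: 0.8
shift mm [-0.1  0.2  0.1] roll -0.0007 | t 3.03 pos [0.4949 0.0598 0.2641] yaw 174.96 F [-0.5  1.2  0.6] T [ 0.291 -0.047 -0.036] open 0.0214 grip 0.8 q6 -1.52
time: 3.28
tool_pos: [0.4949, 0.0609, 0.2642]
tool_rot: [3.139, 0.0, 3.053]
contact_force: [0.7, 8.5, -0.3]
opening: 0.0176
grip_force: 4.0
shift mm [-0.2 -0.9  0.2] roll -0.0011 | t 3.28 pos [0.4949 0.0609 0.2642] yaw 174.94 F [ 0.7  8.5 -0.3] T [ 1.38  -0.136 -0.055] open 0.0176 grip 4.0 q6 -1.52
```

```bash
python3 -m crank '[[-0.8,0,3.5,0,0],[-0.8,0,3.5,0,0],[-1,0,3.5,0,0],[-1,0,3.5,0,0]]' 8
python3 go.py .495 .06 .264 175
```

```text
time: 3.62
tool_pos: [0.4952, 0.0635, 0.2643]
tool_rot: [3.141, 0.0, 3.054]
contact_force: [-0.4, 2.9, 0.7]
opening: 0.0138
grip_force: 8.0
shift mm [-0.1 -3.5  0.3] roll -0.0006 | t 3.62 pos [0.4952 0.0635 0.2643] yaw 174.96 F [-0.4  2.9  0.7] T [0.55  0.07  0.035] open 0.0138 grip 8.0 q6 -1.51
```

```bash
cat > chk.py <<'E'
import sys
from cell import telemetry
import numpy as np
s=telemetry.observe();w=np.degrees(s["tool_rot"][2])
print("t",round(s["time"],2),"yaw",w.round(2),"F",s["contact_force"].round(1),"Tz",s["torque"][2].round(3),"pos",s["tool_pos"].round(4),s["grip_force"].round(0),round(s["opening"],4))
sys.exit(abs(s["torque"][2])>(float(sys.argv[1]) if len(sys.argv)>1 else .25))
E
python3 -m crank '[[-1,0,0.5,0,0],[-1,0,0.5,0,0],[-1,0,0.5,0,0]]' 50 >/dev/null; python3 chk.py &&
python3 -m crank '[[-1,0,0,0,0.06]]' >/dev/null; python3 chk.py &&
python3 -m crank '[[-1,0,0,0,0.06]]' >/dev/null; python3 chk.py &&
python3 -m crank '[[-1,0,0,0,0.06]]' >/dev/null; python3 chk.py
```

```text
Traceback (most recent call last):
  File "chk.py", line 5, in <module>
    print("t",round(s["time"],2),"yaw",w.round(2),"F",s["contact_force"].round(1),"Tz",s["torque"][2].round(3),"pos",s["tool_pos"].round(4),s["grip_force"].round(0),round(s["opening"],4))
                                                                                                                                            ^^^^^^^^^^^^^^^^^^^^^
AttributeError: 'float' object has no attribute 'round'
Traceback (most recent call last):
  File "chk.py", line 5, in <module>
    print("t",round(s["time"],2),"yaw",w.round(2),"F",s["contact_force"].round(1),"Tz",s["torque"][2].round(3),"pos",s["tool_pos"].round(4),s["grip_force"].round(0),round(s["opening"],4))
                                                                                                                                            ^^^^^^^^^^^^^^^^^^^^^
AttributeError: 'float' object has no attribute 'round'
Traceback (most recent call last):
  File "chk.py", line 5, in <module>
    print("t",round(s["time"],2),"yaw",w.round(2),"F",s["contact_force"].round(1),"Tz",s["torque"][2].round(3),"pos",s["tool_pos"].round(4),s["grip_force"].round(0),round(s["opening"],4))
                                                                                                                                            ^^^^^^^^^^^^^^^^^^^^^
AttributeError: 'float' object has no attribute 'round'
Traceback (most recent call last):
  File "chk.py", line 5, in <module>
    print("t",round(s["time"],2),"yaw",w.round(2),"F",s["contact_force"].round(1),"Tz",s["torque"][2].round(3),"pos",s["tool_pos"].round(4),s["grip_force"].round(0),round(s["opening"],4))
                                                                                                                                            ^^^^^^^^^^^^^^^^^^^^^
AttributeError: 'float' object has no attribute 'round'
```

```bash
sed -i 's/s\["grip_force"\].round(0)/round(s["grip_force"])/' chk.py
python3 chk.py &&
python3 -m crank '[[-1,0,0,0,0.06]]' >/dev/null && python3 chk.py &&
python3 -m crank '[[-1,0,0,0,0.06]]' >/dev/null && python3 chk.py &&
python3 -m crank '[[-1,0,0,0,0.06]]' >/dev/null && python3 chk.py
```

```text
t 3.87 yaw 174.96 F [-0.5  0.5  2.5] Tz 0.073 pos [0.4953 0.0637 0.2642] 50 0.0135False
```

```bash
sed -i 's/sys.exit(\(.*\))$/sys.exit(int(\1))/' chk.py
python3 chk.py &&
python3 -m crank '[[-1,0,0,0,0.06]]' >/dev/null && python3 chk.py &&
python3 -m crank '[[-1,0,0,0,0.06]]' >/dev/null && python3 chk.py &&
python3 -m crank '[[-1,0,0,0,0.06]]' >/dev/null && python3 chk.py
```

```text
t 3.87 yaw 174.96 F [-0.5  0.5  2.5] Tz 0.073 pos [0.4953 0.0637 0.2642] 50 0.0135
t 3.95 yaw 171.54 F [-0.7  1.9  2.2] Tz 0.008 pos [0.4953 0.0637 0.2643] 50 0.0136
t 4.03 yaw 167.93 F [-0.6  1.4  2. ] Tz 0.02 pos [0.4953 0.0638 0.2642] 50 0.0134
t 4.12 yaw 164.48 F [0.5 1.5 1.8] Tz 0.007 pos [0.4953 0.0638 0.2642] 50 0.0136
```

```bash
python3 -m crank '[[-1,0,0,0,0.05]]' >/dev/null && python3 chk.py &&
python3 -m crank '[[-1,0,0,0,0.05]]' >/dev/null && python3 chk.py &&
python3 -m crank '[[-1,0,0,0,0.05]]' >/dev/null && python3 chk.py &&
python3 -m crank '[[-1,0,0,0,0.05]]' >/dev/null && python3 chk.py &&
python3 -m crank '[[-1,0,0,0,0.05]]' >/dev/null && python3 chk.py &&
python3 -m crank '[[-1,0,0,0,0.05]]' >/dev/null && python3 chk.py &&
python3 -m crank '[[-1,0,0,0,0.05]]' >/dev/null && python3 chk.py &&
python3 -m crank '[[-1,0,0,0,0.05]]' >/dev/null && python3 chk.py &&
python3 -m crank '[[-1,0,0,0,0.05]]' >/dev/null && python3 chk.py &&
python3 -m crank '[[-1,0,0,0,0.05]]' >/dev/null && python3 chk.py &&
python3 -m crank '[[-1,0,0,0,0.05]]' >/dev/null && python3 chk.py &&
python3 -m crank '[[-1,0,0,0,0.05]]' >/dev/null && python3 chk.py &&
python3 -m crank '[[-1,0,0,0,0.05]]' >/dev/null && python3 chk.py
```

```text
t 4.2 yaw 161.61 F [-0.5  2.   2.5] Tz 0.044 pos [0.4953 0.0639 0.2642] 50 0.0139
t 4.28 yaw 158.77 F [-0.8  1.5  0.8] Tz 0.019 pos [0.4953 0.0639 0.2642] 50 0.0135
t 4.37 yaw 155.91 F [-0.7  2.1  1.6] Tz 0.001 pos [0.4953 0.0639 0.2643] 50 0.0132
t 4.45 yaw 153.04 F [-0.6  3.2  1.7] Tz 0.044 pos [0.4953 0.0639 0.2642] 50 0.0133
t 4.53 yaw 150.18 F [0.  2.8 2.6] Tz -0.017 pos [0.4953 0.064  0.2642] 50 0.0138
t 4.62 yaw 147.31 F [0.1 3.3 1.8] Tz -0.003 pos [0.4953 0.064  0.2642] 50 0.0133
t 4.7 yaw 144.45 F [-0.2  3.8  1.8] Tz 0.138 pos [0.4954 0.064  0.2643] 50 0.0135
t 4.78 yaw 141.65 F [1.1 4.4 1.7] Tz 0.791 pos [0.4954 0.0641 0.2642] 50 0.0137
```

```bash
python3 -m crank '[[-1,0,0,0,0.05],[-1,0,0,0,0.1]]' >/dev/null ; python3 chk.py 
python3 -m crank '[[-1,0,0,0,0.05],[-1,0,0,0,0.1],[-1,0,0,0,0.128]]' >/dev/null ; python3 chk.py 
python3 -m crank '[[-1,0,0,0,0],[-1,0,0,0,0]]' >/dev/null ; python3 chk.py; cp h.py h2.py
python3 - <<'E'
from h import *
im,d=vision.read_camera("scene");cv2.imwrite("pics/s2.png",cv2.resize(im[140:260,230:430],(800,480),interpolation=cv2.INTER_CUBIC)[:,:,::-1])
E
```

```text
t 4.95 yaw 135.96 F [ 0.7  4.2 -0. ] Tz 0.782 pos [0.4954 0.0642 0.2643] 50 0.0137
t 5.2 yaw 128.62 F [1.3 4.6 1.3] Tz 0.776 pos [0.4955 0.0643 0.2643] 50 0.0136
t 5.37 yaw 128.77 F [1.7 5.6 0.6] Tz 0.685 pos [0.4955 0.0642 0.2643] 50 0.0136
```

View pics/s2.png

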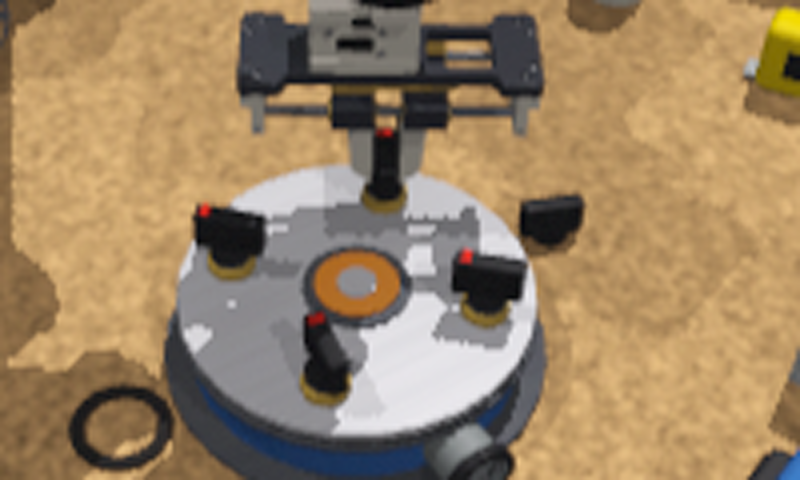

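The picture shows wing 1 held at crop (385,165), turned clockwise, with nothing else disturbed. I'll release it, lift, and go to wing 3.

```bash
python3 -m crank '[[0,0,0,0,0],[0,0,0,0,0],[0,0,0,0,0],[0,0,0,0,0],[0,0,0,-20,0],[0,0,0,-45,0],[0,0,0,-45,0]]' 8 >/dev/null ; python3 chk.py;  python3 go.py .568 -.0877 .309 151
```

```text
t 6.0 yaw 128.66 F [ 0.6 -1.2  1.3] Tz 0.005 pos [0.4964 0.0636 0.3129] 0 0.0457
shift mm [-162.9  -38.6    3.9] roll -0.3898 | t 6.0 pos [0.4964 0.0636 0.3129] yaw 128.66 F [ 0.6 -1.2  1.3] T [-0.046 -0.016  0.005] open 0.0457 grip 0.0 q6 -0.7
```

```bash
python3 -m crank '[[0,-40,-9,2,-0.1],[0,-80,-19,4,-0.2],[0,-120,-28,4,-0.3],[0,-163,-39,4,-0.39],[0,-163,-39,4,-0.39],[0,-163,-39,4,-0.39],[0,-163,-39,4,-0.39]]' >/dev/null ; python3 go.py .568 -.0877 .264 151
```

```text
shift mm [-1.5  1.  40.4] roll -0.0018 | t 6.58 pos [ 0.5663 -0.0879  0.3044] yaw 150.9 F [ 0.2  0.6 -0.7] T [ 0.047  0.031 -0.042] open 0.0458 grip 0.0 q6 -1.35
```

```bash
python3 -m crank '[[0,-1,1,20,0],[0,-1,1,40,0],[0,-1,1,40,0],[-0.4,-1,1,40,0],[-0.4,-1,1,40,0],[-0.4,-1,1,40,0],[-0.4,-1,1,40,0]]' 4 >/dev/null ; python3 go.py .568 -.0877 .264 151
python3 -m crank '[[-0.8,0,0,0,0],[-0.8,0,0,0,0],[-0.8,0,0,0,0],[-0.8,0,0,0,0]]' 4 >/dev/null ; python3 go.py .568 -.0877 .264 151
python3 -m crank '[[-1,0,0,0,0],[-1,0,0,0,0],[-1,0,0,0,0]]' 8 >/dev/null ; python3 go.py .568 -.0877 .264 151
```

```text
shift mm [-0.  -0.6  2.4] roll 0.0007 | t 7.17 pos [ 0.5683 -0.0871  0.2664] yaw 151.04 F [0.  0.2 0.3] T [ 0.006 -0.027  0.015] open 0.0284 grip 0.0 q6 -1.35
shift mm [0.1 0.4 1.6] roll 0.0003 | t 7.5 pos [ 0.5679 -0.0881  0.2656] yaw 151.02 F [-2.7 -4.4  4. ] T [-0.733  0.482 -0.055] open 0.0139 grip 4.0 q6 -1.35
shift mm [0.1 0.4 1.6] roll 0.0002 | t 7.75 pos [ 0.5679 -0.0881  0.2656] yaw 151.01 F [-2.8 -3.8  3.9] T [-0.818  0.578 -0.012] open 0.0139 grip 8.0 q6 -1.35
```

```bash
python3 -m crank '[[-1,0,-0.9,0,0],[-1,0,-0.9,0,0]]' 50 >/dev/null && python3 chk.py &&
python3 -m crank '[[-1,0,0,0,0.05]]' >/dev/null && python3 chk.py &&
python3 -m crank '[[-1,0,0,0,0.05]]' >/dev/null && python3 chk.py &&
python3 -m crank '[[-1,0,0,0,0.05]]' >/dev/null && python3 chk.py &&
python3 -m crank '[[-1,0,0,0,0.05]]' >/dev/null && python3 chk.py &&
python3 -m crank '[[-1,0,0,0,0.05]]' >/dev/null && python3 chk.py &&
python3 -m crank '[[-1,0,0,0,0.05]]' >/dev/null && python3 chk.py &&
python3 -m crank '[[-1,0,0,0,0.05]]' >/dev/null && python3 chk.py &&
python3 -m crank '[[-1,0,0,0,0.05]]' >/dev/null && python3 chk.py &&
python3 -m crank '[[-1,0,0,0,0.05]]' >/dev/null && python3 chk.py &&
python3 -m crank '[[-1,0,0,0,0.05]]' >/dev/null && python3 chk.py &&
python3 -m crank '[[-1,0,0,0,0.05]]' >/dev/null && python3 chk.py &&
python3 -m crank '[[-1,0,0,0,0.05]]' >/dev/null && python3 chk.py &&
python3 -m crank '[[-1,0,0,0,0.05]]' >/dev/null && python3 chk.py &&
python3 -m crank '[[-1,0,0,0,0.05]]' >/dev/null && python3 chk.py &&
python3 -m crank '[[-1,0,0,0,0.05]]' >/dev/null && python3 chk.py &&
python3 -m crank '[[-1,0,0,0,0.05]]' >/dev/null && python3 chk.py &&
python3 -m crank '[[-1,0,0,0,0.05]]' >/dev/null && python3 chk.py
```

```text
t 7.92 yaw 151.0 F [-3.5 -1.7  4.5] Tz 0.051 pos [ 0.5676 -0.0884  0.2656] 50 0.0136
t 8.0 yaw 148.16 F [-1.2 -0.4  5.1] Tz 0.012 pos [ 0.5677 -0.0883  0.2656] 50 0.0138
t 8.08 yaw 145.16 F [-2.3 -0.5  4.8] Tz 0.011 pos [ 0.5677 -0.0882  0.2656] 50 0.0136
t 8.17 yaw 142.28 F [-1.4 -1.   4.4] Tz 0.02 pos [ 0.5678 -0.0882  0.2656] 50 0.0134
t 8.25 yaw 139.42 F [-1.5  0.1  5.3] Tz 0.009 pos [ 0.5678 -0.0881  0.2656] 50 0.0136
t 8.33 yaw 136.55 F [-0.9 -0.1  4.3] Tz -0.01 pos [ 0.5678 -0.0881  0.2656] 50 0.0138
t 8.42 yaw 133.72 F [-0.6 -0.6  5.8] Tz 0.724 pos [ 0.5679 -0.088   0.2656] 50 0.0136
```

```bash
python3 -m crank '[[-1,0,0,0,0.05],[-1,0,0,0,0.1],[-1,0,0,0,0.15],[-1,0,0,0,0.2],[-1,0,0,0,0.245],[-1,0,0,0,0.245],[-1,0,0,0,0.245]]' >/dev/null ; python3 chk.py 
python3 -m crank '[[0,0,0,0,0],[0,0,0,0,0],[0,0,0,0,0],[0,0,0,0,0],[0,0,0,-20,0],[0,0,0,-45,0],[0,0,0,-45,0],[0,0,0,-45,0]]' 8 >/dev/null ; python3 chk.py;  python3 go.py .608 .0249 .309 206
```

```text
t 9.0 yaw 119.92 F [1.  1.7 4.2] Tz 0.649 pos [ 0.5681 -0.0878  0.2656] 50 0.0138
t 9.67 yaw 119.79 F [ 0.2  0.3 -0.5] Tz -0.045 pos [ 0.5678 -0.0883  0.3112] 0 0.0458
shift mm [78.3 91.1  2.2] roll -1.5047 | t 9.67 pos [ 0.5678 -0.0883  0.3112] yaw 119.79 F [ 0.2  0.3 -0.5] T [-0.055 -0.    -0.045] open 0.0458 grip 0.0 q6 -0.81
```

```bash
python3 -m crank '[[0,20,22,2,-0.12],[0,40,45,2,-0.24],[0,60,70,2,-0.36],[0,78,91,2,-0.48],[0,78,91,2,-0.6],[0,78,91,2,-0.72],[0,78,91,2,-0.84],[0,78,91,2,-0.96],[0,78,91,2,-1.08],[0,78,91,2,-1.2],[0,78,91,2,-1.32],[0,78,91,2,-1.44]]' >/dev/null ; python3 go.py .6084 .0249 .264 206
python3 -m crank '[[0,0,0,0,-0.06],[0,0,0,0,-0.06],[0,0,0,0,-0.06]]' >/dev/null ; python3 go.py .6084 .0249 .264 206
```

```text
shift mm [-0.9 -0.2 42.6] roll -0.0587 | t 10.67 pos [0.6075 0.0247 0.3066] yaw -157.36 F [-0.3 -0.1 -0.5] T [-0.008  0.032  0.01 ] open 0.046 grip 0.0 q6 -2.05
shift mm [-0.9 -0.1 43.1] roll -0.0069 | t 10.92 pos [0.6076 0.0247 0.3071] yaw -154.39 F [-0.4  0.2  0.3] T [ 0.089  0.044 -0.024] open 0.0459 grip 0.0 q6 -2.1
```

```bash
python3 -m crank '[[0,-1,0,20,0],[0,-1,0,42,0],[0,-1,0,42,0],[-0.4,-1,0,42,0],[-0.4,-1,0,42,0],[-0.4,-1,0,42,0]]' 4 >/dev/null ; python3 go.py .6084 .0249 .264 206
python3 -m crank '[[-0.8,0,0,0,0],[-0.8,0,0,0,0],[-0.8,0,0,0,0],[-0.8,0,0,0,0],[-1,0,0,0,0],[-1,0,0,0,0]]' 6 >/dev/null ; python3 go.py .6084 .0249 .264 206
```

```text
shift mm [0.8 0.2 3.5] roll -0.0052 | t 11.42 pos [0.6091 0.0251 0.2675] yaw -154.3 F [-0.5 -0.5  0.2] T [0.045 0.051 0.004] open 0.0311 grip 0.0 q6 -2.1
shift mm [0.5 0.9 3.1] roll -0.0048 | t 11.92 pos [0.6092 0.0243 0.2671] yaw -154.28 F [ 0.3 -5.8  1.9] T [-0.876 -0.199  0.055] open 0.014 grip 6.0 q6 -2.1
```

```bash
python3 -m crank '[[-1,0,-1,0,0],[-1,0,-1,0,0]]' 50 >/dev/null && python3 chk.py &&
python3 -m crank '[[-1,0,0,0,0.05]]' >/dev/null && python3 chk.py &&
python3 -m crank '[[-1,0,0,0,0.05]]' >/dev/null && python3 chk.py &&
python3 -m crank '[[-1,0,0,0,0.05]]' >/dev/null && python3 chk.py &&
python3 -m crank '[[-1,0,0,0,0.05]]' >/dev/null && python3 chk.py &&
python3 -m crank '[[-1,0,0,0,0.05]]' >/dev/null && python3 chk.py &&
python3 -m crank '[[-1,0,0,0,0.05]]' >/dev/null && python3 chk.py &&
python3 -m crank '[[-1,0,0,0,0.05]]' >/dev/null && python3 chk.py &&
python3 -m crank '[[-1,0,0,0,0.05]]' >/dev/null && python3 chk.py &&
python3 -m crank '[[-1,0,0,0,0.05]]' >/dev/null && python3 chk.py &&
python3 -m crank '[[-1,0,0,0,0.05]]' >/dev/null && python3 chk.py &&
python3 -m crank '[[-1,0,0,0,0.05]]' >/dev/null && python3 chk.py &&
python3 -m crank '[[-1,0,0,0,0.05]]' >/dev/null && python3 chk.py &&
python3 -m crank '[[-1,0,0,0,0.05]]' >/dev/null && python3 chk.py &&
python3 -m crank '[[-1,0,0,0,0.05]]' >/dev/null && python3 chk.py &&
python3 -m crank '[[-1,0,0,0,0.05]]' >/dev/null && python3 chk.py &&
python3 -m crank '[[-1,0,0,0,0.05]]' >/dev/null && python3 chk.py &&
python3 -m crank '[[-1,0,0,0,0.05]]' >/dev/null && python3 chk.py
```

```text
t 12.08 yaw -154.28 F [ 0.5 -2.7  5.1] Tz 0.008 pos [0.6094 0.0239 0.267 ] 50 0.0133
t 12.17 yaw -157.12 F [-0.  -3.6  5.5] Tz -0.007 pos [0.6094 0.024  0.2671] 50 0.0135
t 12.25 yaw -160.12 F [ 0.5 -3.3  5. ] Tz 0.025 pos [0.6094 0.024  0.267 ] 50 0.0136
t 12.33 yaw -163.0 F [-0.3 -3.5  5.3] Tz -0.017 pos [0.6094 0.024  0.2671] 50 0.0136
t 12.42 yaw -165.86 F [ 0.8 -4.5  5.8] Tz -0.01 pos [0.6095 0.024  0.2671] 50 0.014
t 12.5 yaw -168.73 F [-0.5 -4.8  4.8] Tz 0.019 pos [0.6094 0.024  0.2671] 50 0.0135
t 12.58 yaw -171.59 F [-0.3 -5.   5.9] Tz -0.012 pos [0.6094 0.024  0.2671] 50 0.0136
t 12.67 yaw -174.46 F [ 0.5 -3.5  5.9] Tz 0.055 pos [0.6095 0.024  0.2671] 50 0.0136
t 12.75 yaw -177.3 F [ 0.5 -2.9  5.7] Tz 0.655 pos [0.6095 0.024  0.2671] 50 0.0137
```

```bash
python3 -m crank '[[-1,0,0,0,0.05],[-1,0,0,0,0.1],[-1,0,0,0,0.15],[-1,0,0,0,0.2],[-1,0,0,0,0.23],[-1,0,0,0,0.23],[-1,0,0,0,0.23]]' >/dev/null ; python3 chk.py 
python3 -m crank '[[0,0,0,0,0],[0,0,0,0,0],[0,0,0,0,0],[0,0,0,0,0],[0,0,0,-20,0],[0,0,0,-45,0],[0,0,0,-45,0],[0,0,0,-45,0]]' 8 >/dev/null ; python3 chk.py;  python3 go.py .4556 -.0485 .309 205
```

```text
t 13.33 yaw 169.73 F [-0.2 -3.3  5.4] Tz 0.636 pos [0.6095 0.024  0.2671] 50 0.0135
t 14.0 yaw 169.64 F [-0.1  0.6  0.5] Tz 0.036 pos [0.6094 0.0244 0.3124] 0 0.0454
shift mm [138.2 -99.4   3.4] roll -0.6171 | t 14.0 pos [0.6094 0.0244 0.3124] yaw 169.64 F [-0.1  0.6  0.5] T [0.009 0.003 0.036] open 0.0454 grip 0.0 q6 -1.48
```

```bash
python3 -m crank '[[0,28,-20,3,-0.11],[0,56,-40,3,-0.22],[0,84,-60,3,-0.33],[0,112,-80,3,-0.44],[0,138,-99,3,-0.55],[0,138,-99,3,-0.617],[0,138,-99,3,-0.617],[0,138,-99,3,-0.617]]' >/dev/null ; python3 go.py .4556 -.0485 .264 205
python3 -m crank '[[0,0,0,20,0],[0,0,0,41,0],[0,0,0,41,0],[-0.4,0,0,41,0],[-0.4,0,0,41,0],[-0.4,0,0,41,0]]' 4 >/dev/null ; python3 go.py .4556 -.0485 .264 205
python3 -m crank '[[-0.6,0,0,0,0],[-0.6,0,0,0,0],[-0.6,0,0,0,0],[-0.6,0,0,0,0]]' 4 >/dev/null ; python3 go.py .4556 -.0485 .264 205
```

```text
shift mm [ 0.1 -0.1 43.8] roll -0.0029 | t 14.67 pos [ 0.4557 -0.0484  0.3078] yaw -155.17 F [ 0.6  0.  -0.1] T [ 0.014 -0.022 -0.039] open 0.046 grip 0.0 q6 -2.28
shift mm [0.7 0.  4. ] roll -0.0003 | t 15.17 pos [ 0.4563 -0.0482  0.268 ] yaw -155.02 F [ 1.1  0.4 -0.2] T [ 0.064  0.065 -0.013] open 0.031 grip 0.0 q6 -2.28
shift mm [ 0.1 -0.1  3.5] roll -0.0002 | t 15.5 pos [ 0.4557 -0.0483  0.2675] yaw -155.01 F [ 0.4 -0.3 -1.1] T [ 0.093 -0.019  0.015] open 0.0186 grip 0.0 q6 -2.28
```

Well centred, no contact yet at 18.6 mm.

```bash
python3 -m crank '[[-1,0,0,2,0],[-1,0,0,2,0],[-1,0,0,2,0]]' 8 >/dev/null; python3 chk.py
python3 -m crank '[[-1,0,0,0,0],[-1,0,0,0,0]]' 50 >/dev/null && python3 chk.py &&
python3 -m crank '[[-1,0,0,0,0.05]]' >/dev/null && python3 chk.py &&
python3 -m crank '[[-1,0,0,0,0.05]]' >/dev/null && python3 chk.py &&
python3 -m crank '[[-1,0,0,0,0.05]]' >/dev/null && python3 chk.py &&
python3 -m crank '[[-1,0,0,0,0.05]]' >/dev/null && python3 chk.py &&
python3 -m crank '[[-1,0,0,0,0.05]]' >/dev/null && python3 chk.py &&
python3 -m crank '[[-1,0,0,0,0.05]]' >/dev/null && python3 chk.py &&
python3 -m crank '[[-1,0,0,0,0.05]]' >/dev/null && python3 chk.py &&
python3 -m crank '[[-1,0,0,0,0.05]]' >/dev/null && python3 chk.py &&
python3 -m crank '[[-1,0,0,0,0.05]]' >/dev/null && python3 chk.py &&
python3 -m crank '[[-1,0,0,0,0.05]]' >/dev/null && python3 chk.py &&
python3 -m crank '[[-1,0,0,0,0.05]]' >/dev/null && python3 chk.py &&
python3 -m crank '[[-1,0,0,0,0.05]]' >/dev/null && python3 chk.py &&
python3 -m crank '[[-1,0,0,0,0.05]]' >/dev/null && python3 chk.py &&
python3 -m crank '[[-1,0,0,0,0.05]]' >/dev/null && python3 chk.py &&
python3 -m crank '[[-1,0,0,0,0.05]]' >/dev/null && python3 chk.py &&
python3 -m crank '[[-1,0,0,0,0.05]]' >/dev/null && python3 chk.py &&
python3 -m crank '[[-1,0,0,0,0.05]]' >/dev/null && python3 chk.py
```

```text
t 15.75 yaw -155.0 F [ 1.3 -6.4  1.9] Tz 0.041 pos [ 0.4561 -0.0489  0.2656] 8 0.0141
t 15.92 yaw -155.0 F [ 1.7 -5.5  2. ] Tz -0.026 pos [ 0.4562 -0.0489  0.2656] 50 0.0136
t 16.0 yaw -157.86 F [ 0.9 -5.3  1.6] Tz 0.029 pos [ 0.4561 -0.0489  0.2656] 50 0.0139
t 16.08 yaw -160.86 F [ 1.2 -5.3  1.5] Tz -0.003 pos [ 0.4562 -0.049   0.2656] 50 0.0135
t 16.17 yaw -163.74 F [ 1.7 -6.2  1.9] Tz 0.015 pos [ 0.4562 -0.049   0.2656] 50 0.0138
t 16.25 yaw -166.6 F [ 1.8 -5.8  1.7] Tz -0.008 pos [ 0.4562 -0.049   0.2656] 50 0.0139
t 16.33 yaw -169.47 F [ 0.7 -5.5  1.6] Tz 0.03 pos [ 0.4562 -0.049   0.2656] 50 0.0136
t 16.42 yaw -172.33 F [ 1.3 -6.2  3.3] Tz 0.047 pos [ 0.4562 -0.049   0.2656] 50 0.0133
t 16.5 yaw -175.2 F [ 1.3 -5.9  1. ] Tz 0.022 pos [ 0.4561 -0.049   0.2656] 50 0.0135
t 16.58 yaw -178.06 F [ 1.4 -5.2  1.9] Tz 0.076 pos [ 0.4562 -0.049   0.2656] 50 0.0135
t 16.67 yaw 179.07 F [ 0.6 -4.7  1.8] Tz -0.001 pos [ 0.4562 -0.049   0.2656] 50 0.0137
t 16.75 yaw 176.21 F [ 1.3 -6.3  1.8] Tz -0.034 pos [ 0.4562 -0.049   0.2656] 50 0.0136
t 16.83 yaw 173.35 F [ 1.4 -5.2  2.7] Tz 0.023 pos [ 0.4562 -0.049   0.2656] 50 0.014
t 16.92 yaw 170.48 F [ 1.5 -5.8  1.8] Tz 0.027 pos [ 0.4562 -0.049   0.2656] 50 0.0139
t 17.0 yaw 167.67 F [ 1.  -4.2  2.6] Tz 0.751 pos [ 0.4562 -0.049   0.2656] 50 0.0138
```

```bash
python3 -m crank '[[-1,0,0,0,0.05],[-1,0,0,0,0.1],[-1,0,0,0,0.15],[-1,0,0,0,0.2],[-1,0,0,0,0.245],[-1,0,0,0,0.245],[-1,0,0,0,0.245]]' >/dev/null ; python3 chk.py 
python3 -m crank '[[0,0,0,0,0],[0,0,0,0,0],[0,0,0,0,0],[0,0,0,0,0],[0,0,0,-20,0],[0,0,0,-45,0],[0,0,0,-45,0],[0,0,0,-45,0]]' 8 >/dev/null ; python3 chk.py;  python3 go.py .4955 .0647 .309 128.7
```

```text
t 17.58 yaw 153.8 F [ 0.7 -6.   2.1] Tz 0.608 pos [ 0.4562 -0.0489  0.2656] 50 0.0132
t 18.25 yaw 153.72 F [-0.3 -0.  -1.2] Tz 0.027 pos [ 0.4558 -0.0482  0.3111] 0 0.0458
shift mm [ 14.4 118.8   2.1] roll 0.4366 | t 18.25 pos [ 0.4558 -0.0482  0.3111] yaw 153.72 F [-0.3 -0.  -1.2] T [-0.011 -0.     0.027] open 0.0458 grip 0.0 q6 -1.39
```

All four bite. Now the second pass, starting with wing 1.

```bash
python3 -m crank '[[0,3,24,2,0.1],[0,6,48,2,0.2],[0,9,72,2,0.3],[0,12,96,2,0.4],[0,14,119,2,0.437],[0,14,119,2,0.437],[0,14,119,2,0.437]]' >/dev/null ; python3 go.py .4955 .0647 .264 128.7
python3 -m crank '[[0,0,0,20,0],[0,0,0,42,0],[0,0,0,42,0],[-0.4,0,0,42,0],[-0.4,0,0,42,0],[-0.4,0,0,42,0]]' 4 >/dev/null ; python3 go.py .4955 .0647 .264 128.7
python3 -m crank '[[-0.6,0,0,1,0],[-0.6,0,0,1,0],[-1,0,0,1,0],[-1,0,0,1,0],[-1,0,0,1,0]]' 8 >/dev/null ; python3 go.py .4955 .0647 .264 128.7
```

```text
shift mm [-0.6 -0.5 43. ] roll 0.0025 | t 18.83 pos [0.4955 0.0654 0.307 ] yaw 128.84 F [ 0.2 -0.   0. ] T [-0.066  0.049 -0.008] open 0.046 grip 0.0 q6 -0.7
shift mm [ 0.8 -0.1  3.2] roll -0.0008 | t 19.33 pos [0.4961 0.0642 0.2672] yaw 128.65 F [0.4 0.6 0.7] T [-0.023  0.026  0.015] open 0.031 grip 0.0 q6 -0.7
shift mm [ 0.3 -0.1  1.6] roll -0.0001 | t 19.75 pos [0.4958 0.0645 0.2656] yaw 128.7 F [-1.1 -0.8  4.3] T [-0.236  0.198  0.147] open 0.0144 grip 8.0 q6 -0.7
```

```bash
python3 -m crank '[[-1,0,0,0,0],[-1,0,0,0,0],[-1,0,0,0,0.07],[-1,0,0,0,0.14],[-1,0,0,0,0.21],[-1,0,0,0,0.28],[-1,0,0,0,0.35],[-1,0,0,0,0.42]]' 50 >/dev/null ; python3 chk.py
python3 -m crank '[[-1,0,0,0,0.07],[-1,0,0,0,0.14],[-1,0,0,0,0.21],[-1,0,0,0,0.28],[-1,0,0,0,0.28]]' >/dev/null ; python3 go.py .4955 .0647 .264 83.7
```

```text
t 20.42 yaw 104.52 F [-0.9 -1.5  5.7] Tz 0.842 pos [0.496  0.0647 0.2656] 51 0.0138
shift mm [ 0.  -0.6  1.6] roll 0.0839 | t 20.83 pos [0.4961 0.0647 0.2656] yaw 88.5 F [ 0.9 -1.1  4.2] T [-0.184  0.005  0.678] open 0.0138 grip 50.1 q6 0.0
```

```bash
python3 -m crank '[[-1,0,0,0,0.05],[-1,0,0,0,0.084],[-1,0,0,0,0.084],[-1,0,0,0,0.084]]' >/dev/null ; python3 chk.py
python3 -m crank '[[0,0,0,0,0],[0,0,0,0,0],[0,0,0,0,0],[0,0,0,0,0],[0,0,0,-20,0],[0,0,0,-45,0],[0,0,0,-45,0],[0,0,0,-45,0]]' 8 >/dev/null ; python3 chk.py;  python3 go.py .568 -.0881 .309 119.85
```

```text
t 21.17 yaw 83.93 F [0.5 0.  5.6] Tz 0.659 pos [0.4962 0.0646 0.2656] 50 0.0135
t 21.83 yaw 83.76 F [ 0.4  0.4 -1.3] Tz 0.013 pos [0.496  0.0646 0.3111] 0 0.0457
shift mm [-143.9   88.2    2.1] roll -0.6299 | t 21.83 pos [0.496  0.0646 0.3111] yaw 83.76 F [ 0.4  0.4 -1.3] T [-0.118  0.042  0.013] open 0.0457 grip 0.0 q6 0.08
```

```bash
python3 -m crank '[[0,-29,18,2,-0.12],[0,-58,35,2,-0.24],[0,-87,53,2,-0.36],[0,-116,70,2,-0.48],[0,-144,88,2,-0.6],[0,-144,88,2,-0.63],[0,-144,88,2,-0.63],[0,-144,88,2,-0.63]]' >/dev/null ; python3 go.py .568 -.0881 .264 119.85
python3 -m crank '[[0,0,0,20,0],[0,0,0,42,0],[0,0,0,42,0],[-0.4,0,0,42,0],[-0.4,0,0,42,0],[-0.4,0,0,42,0]]' 4 >/dev/null ; python3 go.py .568 -.0881 .264 119.85
python3 -m crank '[[-0.6,0,0,1,0],[-0.6,0,0,1,0],[-1,0,0,1,0],[-1,0,0,1,0],[-1,0,0,1,0]]' 8 >/dev/null ; python3 go.py .568 -.0881 .264 119.85
python3 - <<'E'
from h import *
n="scene";p,d=vision.read_camera(n);K,R,t=cam(n)
v,u=np.mgrid[:400,:640];X=np.stack([(u-K[0,2])*d/K[0,0],(v-K[1,2])*d/K[1,1],d],-1);W=(X-t)@R
for x,y in((.5,.0605),(.612,.019),(.460,-.052)):
    w=(W[...,2]>.085)&(W[...,2]<.125)&(d>0)&(np.hypot(W[...,0]-x,W[...,1]-y)<.032)
    P=W[w][:,:2];q=P-P.mean(0);V=np.linalg.svd(q,full_matrices=False)[2];print(len(P),P.mean(0).round(4),np.degrees(np.arctan2(V[0,1],V[0,0]))%180)
E
```

```text
shift mm [-0.4  0.8 42.8] roll -0.0021 | t 22.5 pos [ 0.5671 -0.0881  0.3068] yaw 119.73 F [-0.8  0.6 -0.2] T [-0.09   0.013 -0.014] open 0.0459 grip 0.0 q6 -0.81
shift mm [-0.4 -0.1  3.5] roll 0.0003 | t 23.0 pos [ 0.5679 -0.0878  0.2675] yaw 119.87 F [ 0.1 -0.2 -0.1] T [-0.033  0.002  0.009] open 0.0311 grip 0.0 q6 -0.81
shift mm [-0.1 -0.   1.7] roll 0.0001 | t 23.42 pos [ 0.568  -0.088   0.2657] yaw 119.85 F [3.  1.8 2.4] T [ 0.363 -0.361  0.104] open 0.014 grip 8.0 q6 -0.81
42 [0.5026 0.0748] 100.78413749976417
73 [0.6259 0.0178] 161.37974010186997<stdin>:6: RuntimeWarning: Mean of empty slice.
  ret = um.true_divide(
Traceback (most recent call last):
IndexError: index 0 is out of bounds for axis 0 with size 0
```

Gripper occludes the view here, so I'll check from clear air later. Next is wing 3: 119.85 → 74.85.

```bash
python3 -m crank '[[-1,0,0.5,0,0],[-1,0,0.5,0,0],[-1,0,0.5,0,0.07],[-1,0,0.5,0,0.14],[-1,0,0.5,0,0.21],[-1,0,0.5,0,0.28],[-1,0,0.5,0,0.35],[-1,0,0.5,0,0.42]]' 50 >/dev/null ; python3 chk.py
python3 -m crank '[[-1,0,0,0,0.07],[-1,0,0,0,0.14],[-1,0,0,0,0.21],[-1,0,0,0,0.28],[-1,0,0,0,0.33],[-1,0,0,0,0.365],[-1,0,0,0,0.365],[-1,0,0,0,0.365]]' >/dev/null ; python3 go.py .568 -.0881 .264 74.85
```

```text
t 24.13 yaw 95.68 F [4.2 3.4 3.6] Tz 0.81 pos [ 0.5686 -0.0876  0.2657] 51 0.0138
shift mm [-0.7 -0.8  1.8] roll 0.0013 | t 24.8 pos [ 0.569  -0.0876  0.2658] yaw 74.93 F [6.  3.4 3.2] T [ 0.482 -0.954  0.655] open 0.0136 grip 50.2 q6 -0.02
```

```bash
python3 -m crank '[[0,0,0,0,0],[0,0,0,0,0],[0,0,0,0,0],[0,0,0,0,0],[0,0,0,-20,0],[0,0,0,-45,0],[0,0,0,-45,0],[0,0,0,-45,0]]' 8 >/dev/null ; python3 chk.py;  python3 go.py .6094 .0238 .309 169.7
```

```text
t 25.47 yaw 74.86 F [ 0.9 -0.1 -0.4] Tz 0.015 pos [ 0.5681 -0.0881  0.3112] 0 0.0459
shift mm [118.8  10.6   2.2] roll 1.4863 | t 25.47 pos [ 0.5681 -0.0881  0.3112] yaw 74.86 F [ 0.9 -0.1 -0.4] T [-0.071  0.065  0.015] open 0.0459 grip 0.0 q6 -0.02
```

```bash
python3 -m crank '[[0,30,3,2,0.12],[0,60,5,2,0.24],[0,90,8,2,0.36],[0,119,10.6,2,0.48],[0,119,10.6,2,0.6],[0,119,10.6,2,0.72],[0,119,10.6,2,0.84],[0,119,10.6,2,0.96],[0,119,10.6,2,1.08],[0,119,10.6,2,1.2],[0,119,10.6,2,1.32],[0,119,10.6,2,1.44]]' >/dev/null
python3 -m crank '[[0,0,0,20,0.046],[0,0,0,42,0.046],[0,0,0,42,0.046],[-0.4,0,0,42,0.046],[-0.4,0,0,42,0.046],[-0.4,0,0,42,0.046]]' 4 >/dev/null ; python3 go.py .6094 .0238 .264 169.7
```

```text
shift mm [-0.2  0.4  3.2] roll 0.0007 | t 26.97 pos [0.6096 0.0241 0.2672] yaw -10.26 F [ 0.8 -0.2 -0.7] T [-0.019  0.197  0.016] open 0.0308 grip 0.0 q6 1.66
```

```bash
python3 -m crank '[[-0.6,0,0.4,1,0],[-0.6,0,0.4,1,0],[-1,0,0.4,1,0],[-1,0,0.4,1,0],[-1,0,0.4,1,0]]' 8 >/dev/null ; python3 go.py .6094 .0238 .264 169.7
python3 -m crank '[[-1,0,0,0,0],[-1,0,0,0,0],[-1,0,0,0,0.07],[-1,0,0,0,0.14],[-1,0,0,0,0.21],[-1,0,0,0,0.28],[-1,0,0,0,0.35],[-1,0,0,0,0.42]]' 50 >/dev/null ; python3 chk.py
python3 -m crank '[[-1,0,0,0,0.07],[-1,0,0,0,0.14],[-1,0,0,0,0.21],[-1,0,0,0,0.28],[-1,0,0,0,0.33],[-1,0,0,0,0.365],[-1,0,0,0,0.365],[-1,0,0,0,0.365]]' >/dev/null ; python3 go.py .6094 .0238 .264 124.7
```

```text
shift mm [ 0.1 -0.1  1.7] roll 0.0008 | t 27.38 pos [0.6093 0.0237 0.2657] yaw -10.26 F [-0.7 -0.8  2.9] T [-0.185  0.257  0.084] open 0.014 grip 8.0 q6 1.66
t 28.05 yaw -34.44 F [-0.2 -1.2  3.5] Tz 0.809 pos [0.6093 0.0238 0.2657] 51 0.0135
shift mm [ 0.  -0.1  1.7] roll 0.0027 | t 28.72 pos [0.6093 0.0238 0.2657] yaw -55.14 F [-1.4 -1.9  6.2] T [-0.203  0.358  0.662] open 0.0142 grip 50.1 q6 2.45
```

```bash
python3 -m crank '[[0,0,0,0,0],[0,0,0,0,0],[0,0,0,0,0],[0,0,0,0,0],[0,0,0,-20,0],[0,0,0,-45,0],[0,0,0,-45,0],[0,0,0,-45,0]]' 8 >/dev/null ; python3 chk.py;  python3 go.py .4560 -.0495 .309 153.75
```

```text
t 29.38 yaw -55.25 F [-0.2  0.8 -0.5] Tz -0.0 pos [0.6095 0.0238 0.3114] 0 0.0458
shift mm [-27.3 167.9   2.4] roll -0.5061 | t 29.38 pos [0.6095 0.0238 0.3114] yaw -55.25 F [-0.2  0.8 -0.5] T [ 0.06   0.203 -0.   ] open 0.0458 grip 0.0 q6 2.45
```

```bash
python3 -m crank '[[0,-6,34,2,-0.1],[0,-11,68,2,-0.2],[0,-16,101,2,-0.3],[0,-22,135,2,-0.4],[0,-27,168,2,-0.506],[0,-27,168,2,-0.506],[0,-27,168,2,-0.506],[0,-27,168,2,-0.506]]' >/dev/null; python3 go.py .4560 -.0495 .264 153.75
python3 -m crank '[[0,0,0,20,0],[0,0,0,42,0],[0,0,0,42,0],[-0.4,0,0,42,0],[-0.4,0,0,42,0],[-0.4,0,0,42,0]]' 4 >/dev/null ; python3 go.py .4560 -.0495 .264 153.75
python3 -m crank '[[-0.6,0,0,1,0],[-0.6,0,0,1,0],[-1,0,0,1,0],[-1,0,0,1,0],[-1,0,0,1,0]]' 8 >/dev/null ; python3 go.py .456 -.0495 .264 153.75
```

```text
shift mm [-0.4 -0.2 43.9] roll -0.002 | t 30.05 pos [ 0.4562 -0.0499  0.3079] yaw -26.36 F [ 0.6 -0.4 -0.2] T [-0.027  0.208  0.003] open 0.0461 grip 0.0 q6 1.75
shift mm [-0.6  0.1  3.1] roll 0.0002 | t 30.55 pos [ 0.4566 -0.0497  0.2671] yaw -26.24 F [ 0.5 -0.6 -0.2] T [-0.018  0.165 -0.029] open 0.0308 grip 0.0 q6 1.75
shift mm [-0.  -0.2  1.6] roll 0.0 | t 30.97 pos [ 0.456  -0.0497  0.2656] yaw -26.25 F [1.3 2.2 2.8] T [0.371 0.071 0.105] open 0.0145 grip 8.0 q6 1.75
```

```bash
python3 -m crank '[[-1,0,0,0,0],[-1,0,0,0,0],[-1,0,0,0,0.07],[-1,0,0,0,0.14],[-1,0,0,0,0.21],[-1,0,0,0,0.28],[-1,0,0,0,0.35],[-1,0,0,0,0.42]]' 50 >/dev/null ; python3 chk.py
python3 -m crank '[[-1,0,0,0,0.07],[-1,0,0,0,0.14],[-1,0,0,0,0.21],[-1,0,0,0,0.28],[-1,0,0,0,0.33],[-1,0,0,0,0.366],[-1,0,0,0,0.366],[-1,0,0,0,0.366]]' >/dev/null ; python3 go.py .456 -.0495 .264 108.75
python3 -m crank '[[0,0,0,0,0],[0,0,0,0,0],[0,0,0,0,0],[0,0,0,0,0],[0,0,0,-20,0],[0,0,0,-55,0],[0,0,0,-80,0],[0,0,0,-80,0]]' 8 >/dev/null ; python3 go.py .35 .35 .4 108.75
```

```text
t 31.63 yaw -50.42 F [0.5 3.4 4.7] Tz 0.859 pos [ 0.456  -0.0496  0.2656] 51 0.0137
shift mm [-0.1 -0.   1.5] roll 0.0008 | t 32.3 pos [ 0.456  -0.0496  0.2655] yaw -71.21 F [0.5 3.5 4.8] T [0.643 0.063 0.665] open 0.0138 grip 50.1 q6 2.54
shift mm [-413.3  -27.1  -50.4] roll -0.0008 | t 32.97 pos [ 0.4569 -0.0502  0.3496] yaw -71.3 F [ 1.1  0.6 -0.5] T [0.071 0.106 0.007] open 0.046 grip 0.0 q6 2.54
```

Now move clear and verify the wing angles by camera.

```bash
python3 -m crank '[[0,-40,-3,-20,0],[0,-80,-6,-50,0],[0,-120,-9,-50,0],[0,-160,-11,-50,0],[0,-200,-14,-50,0],[0,-240,-17,-50,0],[0,-280,-20,-50,0],[0,-320,-22,-50,0],[0,-360,-25,-50,0],[0,-400,-27,-50,0],[0,-413,-27,-50,0],[0,-413,-27,-50,0]]' >/dev/null; python3 chk.py
python3 - <<'E'
from h import *
out=[]
for n in("top","scene"):
    p,d=vision.read_camera(n);K,R,t=cam(n)
    v,u=np.mgrid[:400,:640];X=np.stack([(u-K[0,2])*d/K[0,0],(v-K[1,2])*d/K[1,1],d],-1);W=(X-t)@R
    off=(-.002,-.004) if n=="top" else (.004,-.006)
    for x,y in((.4957,.0647),(.6094,.0238),(.568,-.088),(.456,-.0495)):
        w=(W[...,2]>.085)&(W[...,2]<.125)&(d>0)&(np.hypot(W[...,0]-x-off[0],W[...,1]-y-off[1])<.032)
        P=W[w][:,:2]
        if len(P)<5: print("none");continue
        q=P-P.mean(0);V=np.linalg.svd(q,full_matrices=False)[2];print(n,len(P),P.mean(0).round(4),(np.degrees(np.arctan2(V[0,1],V[0,0]))%180).round(1))
    out.append(p[140:270,220:420])
cv2.imwrite("pics/end.png",cv2.resize(np.hstack(out),(800,260),interpolation=cv2.INTER_CUBIC)[:,:,::-1])
E
```

```text
t 33.97 yaw -69.04 F [0.1 0.2 0.9] Tz -0.032 pos [0.3894 0.2289 0.3894] 0 0.0459
top 89 [0.4938 0.0616] 84.9
top 93 [0.606  0.0207] 128.3
top 94 [ 0.5658 -0.0923] 76.8
top 87 [ 0.4534 -0.0513] 111.8
scene 143 [0.4996 0.058 ] 83.4
scene 122 [0.6133 0.0167] 130.4
scene 181 [ 0.5725 -0.0942] 76.2
scene 130 [ 0.461  -0.0547] 108.7
```

View pics/end.png

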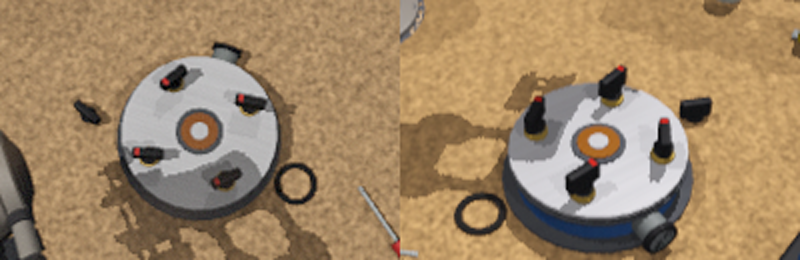

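The end view shows all four wings turned to about 84, 129, 76 and 110° by camera, against tool yaws of 84, 125, 75 and 109°. Everything else is in place and the gripper is clear.

```bash
python3 -m crank '[[0,0,0,0,0],[0,0,0,0,0],[0,0,0,0,0]]' >/dev/null; python3 -c "
from cell import ticket;print(ticket.hand_in())"
```

```text
the job is handed in; nothing more can be done
None
```

I tightened all four wing screws in two crisscross passes (1-3-2-4, about 15° past bite and then 45° more each), let go, moved the gripper clear and handed the job in at about 34 s; the final camera check matched the tool angles to within about 2°, except wing 2, which read about 4° short and was left as is rather than risk over-tightening.

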